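# Pile the corner braces of a home-built computer case

## Task

Pick out the four L-shaped corner braces and pile them flat in the middle of the pads, edges in line with the pad's: the two wooden ones on the red pad, dark brown below and pale on top, and the two plastic ones on the green pad, blue below and yellow on top. In each pile turn the upper brace half round from the lower one, so that the tips of its arms rest on the tips of the lower one's arms and the pair makes a balanced, closed square frame. Leave the straight strips and the heatsink where they are.

Things in the scene. Friction and masses are not known exactly. Their poses are not given: they have to be found in the camera images.
- brace_wood_dark: L-shaped flat corner brace, dark brown wood, lying flat, 18 mm thick, about 50 g; two equal arms at a right angle, 32 mm wide, 80 mm long outside, in an 80 mm square. Origin on the underside where the arms' centrelines cross; x runs along one arm, y along the other (each from -16 to +64 mm), z up. Centre of the 80 mm square: x = y = 24 mm; x, y from 16 to 64 mm is empty
- brace_wood_pale: L-shaped flat corner brace, pale wood, lying flat, 18 mm thick, about 50 g; two equal arms at a right angle, 32 mm wide, 80 mm long outside, in an 80 mm square. Origin on the underside where the arms' centrelines cross; x runs along one arm, y along the other (each from -16 to +64 mm), z up. Centre of the 80 mm square: x = y = 24 mm; x, y from 16 to 64 mm is empty
- brace_blue: L-shaped flat corner brace, blue plastic, lying flat, 18 mm thick, about 65 g; two equal arms at a right angle, 32 mm wide, 80 mm long outside, in an 80 mm square. Origin on the underside where the arms' centrelines cross; x runs along one arm, y along the other (each from -16 to +64 mm), z up. Centre of the 80 mm square: x = y = 24 mm; x, y from 16 to 64 mm is empty
- brace_yellow: L-shaped flat corner brace, yellow plastic, lying flat, 18 mm thick, about 65 g; two equal arms at a right angle, 32 mm wide, 80 mm long outside, in an 80 mm square. Origin on the underside where the arms' centrelines cross; x runs along one arm, y along the other (each from -16 to +64 mm), z up. Centre of the 80 mm square: x = y = 24 mm; x, y from 16 to 64 mm is empty
- pad_red: red square pad fixed flat to the bench, 110 x 110 mm, 4 mm thick, with a thin white 87 mm square drawn on it. Origin at the centre of its underside (its top is 4 mm higher), x and y along its edges, z up. Place for the two wooden braces
- pad_green: green square pad fixed flat to the bench, 110 x 110 mm, 4 mm thick, with a thin white 87 mm square drawn on it. Origin at the centre of its underside (its top is 4 mm higher), x and y along its edges, z up. Place for the two plastic braces
- strip_wood: straight pale wood strip, 100 x 28 x 12 mm, lying flat, not wanted: a bystander. Origin at the centre of its underside, x along its length, z up
- strip_blue: straight blue plastic strip, 100 x 28 x 12 mm, lying flat, not wanted: a bystander. Origin at the centre of its underside, x along its length, z up
- heatsink: aluminium finned heatsink, 50 x 50 x 28 mm, standing beyond the work on the far side of the bench, a bystander. Origin at the centre of its underside, z up
There are look-alikes about, which are no part of the job. There is more than one size of the brace_yellow; the one meant has the size given above.

How it is judged:
By the outcome, as a careful person would: the job done as asked, in the order asked, and still so for the second after the job is handed in, with the robot touching nothing.
It also fails if it takes over 104 s, if anything falls off the work surface, if the arm or the gripper's body presses on something with over 40 N, if the wrist force passes 120 N, or if a joint passes its speed limit or range.

## Robot

A 6-joint arm with a two-finger parallel gripper is mounted at the origin on the work surface. World frame = base frame: x ahead of the robot, y to its left, z up, the work surface at z = 0. Lengths are in m, angles in rad, forces in N, time in s.
With the tool pointing down it reaches from about 0.375 to 0.9 m from the base axis. Payload 3.1 kg.
Tool frame: the origin (TCP) lies on the centre line of the jaws, within the pads' length; the fingertips stand 14 mm ahead of it and the grasp point (between the pads) lies 5 mm behind it; y points along the fingers, z is the direction in which the jaws open and shut, and the axes are right-handed (so a half turn about y gives the same grasp; the last joint's range is limited). The gripper opens to 87 mm and grips with 3 to 60 N. Pads are 19 mm wide; open, the fingers measure 117 mm over their backs; the gripper's body (75 mm by 190 mm) begins 51 mm behind the grasp point.
Start: joints at [1.097, 0.527, 1.433, -0, 1.181, -0.178], TCP at [0.182, 0.598, 0.237] pointing down, gripper open.
Joint ranges: [-3.08, 3.08], [-0.75, 2.2], [0.22, 2.44], [-1.43, 4.57], [0, 2.65], [-2.85, 2.85]. Speed limits (rad/s): [2.79, 2.79, 3.14, 3.14, 3.14, 3.14].

## Interface

Orientations are given as a unit quaternion [x, y, z, w].
In Python, from rig import robot, vision gives the robot as it stands.
- The arm moves only by the shell command python3 -m crank 'ROWS' [FORCE]. ROWS is JSON, a list of rows, each a list of 7 numbers: the shift along the tool's x, y, z as a fraction of full scale, then the turn, a rotation vector about the tool's x, y, z as a fraction of full scale, then the gripper command: -1 is shut, 1 is fully open, values between are in proportion. In form: [[x, y, z, wx, wy, wz, grip], ...]. A call has 1 to 10 rows; each row is the pose to reach, as a shift and turn from the pose commanded when the call began, along the tool's axes at that moment, turning the shorter way round; what a row does not reach only later rows make up. Full scale, the value 1, is 50 cm for a shift and pi rad for a turn. A row lasts 1/8 s, in which the tool goes at most 62.5 mm and 10.7 degrees, less where a joint would pass 70% of its speed; a pose out of reach is approached as far as the arm can. A call with a number of a shift or a turn outside -1 to 1 is refused whole. A call with a gripper value outside its range is refused whole. The fingers move at their own pace and stop on an object; FORCE is the grip in N (left out, the last holds). Time passes only in rows, so rows that repeat a pose let the fingers close. It gives the time, the measured TCP pose, the force and the opening at its end, in the units of the state.
- robot.get_obs(): the state, without advancing time (a new reading comes with each control period).
- vision.camera(name): name is "scene" or "top" or "wrist"; returns the picture (400x640x3 uint8, blue, green, red); there is no depth.
- vision.camera_info(name): a dict with "vfov" (degrees; the focal length in pixels is half the picture's height over the tangent of half this angle, whatever the lens; pixels are square), "cx", "cy" (the principal point, pixels), "world_from_camera" (4x4, takes a point from camera to world coordinates); the wrist camera has in their place "tool_from_camera" (4x4, takes a point from camera to tool coordinates, whose origin is the TCP and whose axes are the tool frame's). Camera axes: x right, y up, looking along -z (the intrinsics and any distortion apply to the point x, -y, -z); pixel columns grow to the right and rows downward; lengths in m; the calibration is good to about 2 mm. A picture is of the moment at which its call begins: read the wrist's pose just before it. camera_info takes no time and is no camera call.
- robot.hand_in(): hands the job in, once; it reports no verdict.
The state is a dict: "time": time; "q": joint angles; "joint_velocities": joint speeds; "joint_torque": joint torques, N m; "position": TCP position; "tool_rot": TCP orientation; "ft_force": force on the tool from outside, world axes, zero at the start; "moment": the same for the moment, N m; "grip_width": finger opening in m.
Only numpy, scipy, OpenCV 4.12 (cv2) and the standard library are available. Lean on these libraries where they do the work, as an engineer would, in place of code of your own. Each camera call takes 0.05 s, during which the arm holds its last target.

## Working session

There is one attempt and no reset: what is moved stays moved. The work goes in short steps, Python scripts to look and compute and a shell command to move; the robot and the scene stay as the last step left them, time stands still between calls to the robot, and variables do not carry over. Pictures are saved under pics/ and viewed, and the job is handed in when it is done.

```bash
ls; mkdir -p pics; python3 - <<'E'
from rig import robot, vision
import cv2, numpy as np
o=robot.get_obs()
print({k:np.round(v,4).tolist() for k,v in o.items()})
for n in ("top","scene","wrist"):
    print(n,vision.camera_info(n))
for n in ("top","scene","wrist"):
    cv2.imwrite(f"pics/{n}0.png",vision.camera(n))
E
```

```text
pics
{'time': 0.0, 'q': [1.0965, 0.5284, 1.4339, -0.0, 1.1814, -0.1785], 'joint_velocities': [0.0008, 0.0006, -0.0006, 0.0001, -0.0003, -0.0008], 'joint_torque': [-0.0016, -44.0048, -17.6584, 0.0632, 0.0585, -0.0001], 'position': [0.1818, 0.5972, 0.2356], 'tool_rot': [0.7001, -0.1044, 0.104, -0.6987], 'ft_force': [0.115, 0.9493, -0.5594], 'moment': [0.0118, -0.0273, -0.0114], 'grip_width': 0.0873}
top {'vfov': 50.81109150264613, 'cx': 323.5526500384408, 'cy': 208.67829178079143, 'world_from_camera': array([[-0.02314609,  0.99013769, -0.13817237,  0.32204989],
       [-0.99972763, -0.02251078,  0.00615906,  0.03729825],
       [ 0.00298795,  0.13827729,  0.99038905,  1.19955135],
       [ 0.        ,  0.        ,  0.        ,  1.        ]])}
scene {'vfov': 47.67159640553231, 'cx': 324.92794199239455, 'cy': 195.49047363703014, 'world_from_camera': array([[ 0.11656996, -0.7964612 ,  0.59334728,  1.27090999],
       [ 0.99308497,  0.08510007, -0.08087166, -0.07070116],
       [ 0.01391724,  0.59867147,  0.80087376,  1.13671387],
       [ 0.        ,  0.        ,  0.        ,  1.        ]])}
wrist {'vfov': 60.31779615633205, 'cx': 316.54197364065, 'cy': 204.29848534798535, 'tool_from_camera': array([[ 2.92314694e-05, -9.60080819e-01, -2.79722758e-01,
        -7.65917690e-02],
       [-1.85890808e-04,  2.79722748e-01, -9.60080804e-01,
        -1.47013069e-01],
       [ 9.99999982e-01,  8.00624621e-05, -1.70293492e-04,
        -4.42230913e-05],
       [ 0.00000000e+00,  0.00000000e+00,  0.00000000e+00,
         1.00000000e+00]])}
```

View pics/top0.png

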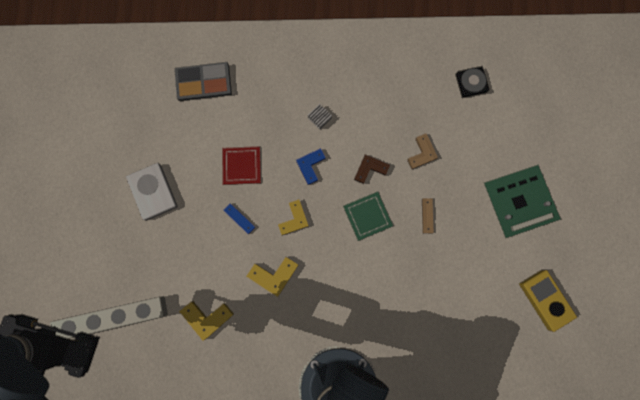

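View pics/scene0.png

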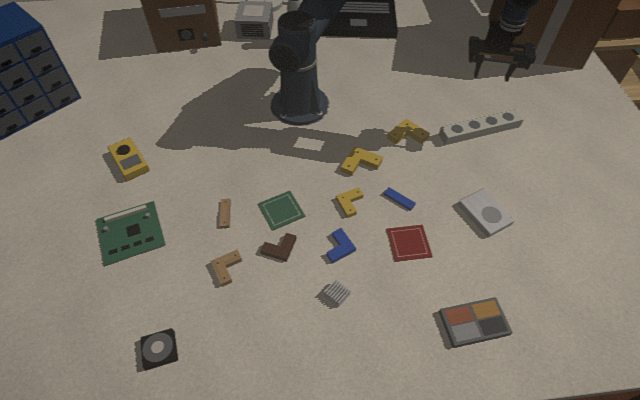

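View pics/wrist0.png

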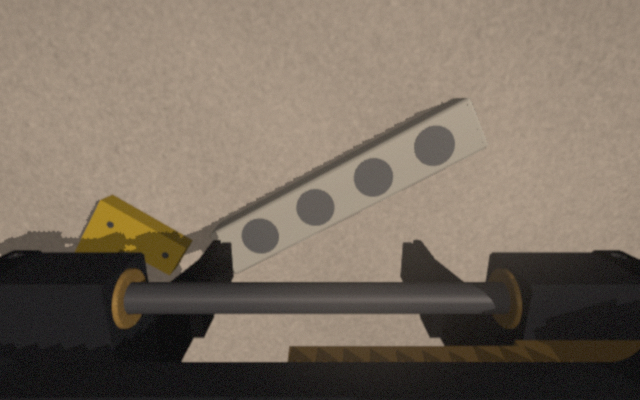

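Three yellow L candidates in the top view: (296,218), (274,273) and (207,320). The pale L is at (424,152), and its possible confusion is strip (428,216). The blue L is at (312,166), with strip (241,218), and the dark L is at (372,168). Next I measure them and look at a close crop.

```bash
cat > h.py <<'E'
from rig import robot, vision
import cv2, numpy as np
from scipy.optimize import minimize
from scipy.spatial.transform import Rotation as R
def T_of(o):
    T=np.eye(4);T[:3,:3]=R.from_quat(o["tool_rot"]).as_matrix();T[:3,3]=o["position"];return T
def cam(name):
    o=robot.get_obs(); im=vision.camera(name); i=vision.camera_info(name)
    M=i["world_from_camera"] if "world_from_camera" in i else T_of(o)@i["tool_from_camera"]
    f=200/np.tan(np.radians(i["vfov"])/2)
    return im,(M,f,i["cx"],i["cy"])
def proj(P,c):
    M,f,cx,cy=c; p=(np.asarray(P,float)-M[:3,3])@M[:3,:3]
    return np.stack([cx+f*p[:,0]/-p[:,2], cy-f*p[:,1]/-p[:,2]],1)
def unproj(uv,z,c):
    M,f,cx,cy=c; uv=np.atleast_2d(np.asarray(uv,float))
    d=np.stack([(uv[:,0]-cx)/f,-(uv[:,1]-cy)/f,-np.ones(len(uv))],1)@M[:3,:3].T
    s=(z-M[2,3])/d[:,2]; return M[:3,3]+d*s[:,None]
def Lrects(s=1): # two rects
    a=.016*s;b=.064*s
    return [np.array([[-a,-a],[b,-a],[b,a],[-a,a]]),np.array([[-a,-a],[a,-a],[a,b],[-a,b]])]
def rect(l,w): return [np.array([[-l,-w],[l,-w],[l,w],[-l,w]])/2]
def render(rects,h,p,z0,c,k=4):
    m=np.zeros((400*k,640*k),np.uint8)
    C,S=np.cos(p[2]),np.sin(p[2])
    for r in rects:
        w=r@np.array([[C,S],[-S,C]])+p[:2]
        P=np.vstack([np.c_[w,np.full(len(w),z0)],np.c_[w,np.full(len(w),z0+h)]])
        q=proj(P,c); hull=cv2.convexHull(((q+.5)*k-.5).astype(np.float32))
        cv2.fillConvexPoly(m,np.round(hull*16).astype(np.int32),255,shift=4)
    return cv2.resize(m,(640,400),interpolation=cv2.INTER_AREA)/255.
def fit(mask,rects,h,p0,z0,c,offs=None):
    g=cv2.GaussianBlur(mask.astype(np.float32),(0,0),.7)
    def cost(p):
        r=cv2.GaussianBlur(render(rects,h,p,z0,c,2),(0,0),.7); return ((r-g)**2).sum()/max(g.sum(),1)
    best=None
    for th in (p0[2:] if len(p0)>2 else np.arange(8)*np.pi/4):
        x0=np.array([p0[0],p0[1],th])
        s=np.array([x0,x0+[.012,0,0],x0+[0,.012,0],x0+[0,0,.35]])
        r=minimize(cost,x0,method="Nelder-Mead",options=dict(initial_simplex=s,xatol=1e-5,fatol=1e-6,maxiter=200))
        if best is None or r.fun<best.fun: best=r
    r=minimize(cost,best.x,method="Nelder-Mead",options=dict(initial_simplex=best.x+np.array([[0,0,0],[.003,0,0],[0,.003,0],[0,0,.05]]),xatol=1e-6,fatol=1e-7))
    return r.x,r.fun
def blob(m,uv):
    n,l,st,ce=cv2.connectedComponentsWithStats(m.astype(np.uint8))
    k=[i for i in range(1,n) if st[i,4]>30]
    i=min(k,key=lambda i:np.hypot(*(ce[i]-uv))); return (l==i),ce[i],st[i,4]
E
python3 - <<'E'
import cv2
a=cv2.imread("pics/top0.png")
cv2.imwrite("pics/crop1.png",cv2.resize(a[100:350,170:460],None,fx=2.4,fy=2.4,interpolation=cv2.INTER_CUBIC))
h=cv2.cvtColor(a,cv2.COLOR_BGR2HSV)
for n,(u,v) in dict(dark=(372,163),pale=(432,152),blue=(305,165),yel=(301,213),yel2=(287,270),red=(230,158),green=(355,212),bg=(400,120),bg2=(330,240),strip=(428,205)).items(): print(n,h[v,u],a[v,u])
E
```

```text
dark [ 10 132  62] [30 41 62]
pale [ 16 114 105] [ 58  83 105]
blue [109 189 104] [104  54  27]
yel [ 22 169 137] [ 46 114 137]
yel2 [ 22 169 137] [ 46 114 137]
red [  0 183  92] [26 27 92]
green [70 92 72] [55 72 46]
bg [ 16  43 129] [107 119 129]
bg2 [ 18  42 133] [111 124 133]
strip [ 16 111 115] [ 65  91 115]
```

View pics/crop1.png

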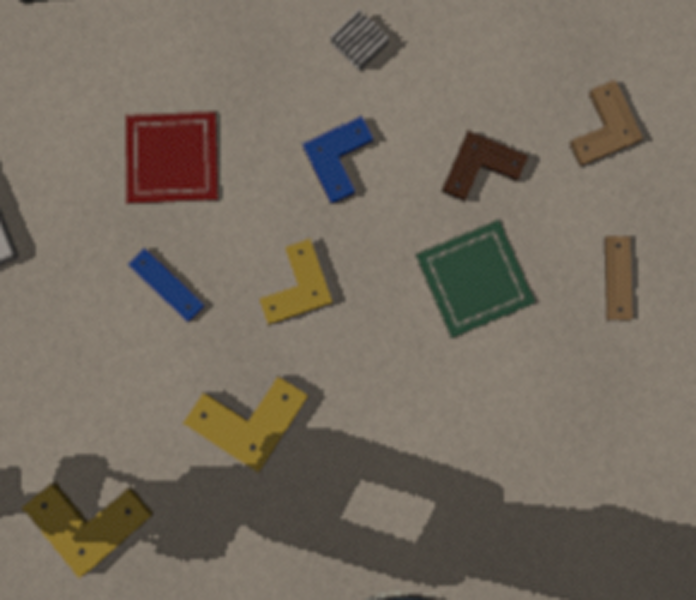

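The crop shows that the yellow L nearest the green pad, at top pixel (296,218), matches the size of the other braces. The other two, at (274,273) and (207,320), are visibly bigger. I'll fit all the poses.

```bash
cat >> h.py <<'E'
def masks(im):
    h=cv2.cvtColor(im,cv2.COLOR_BGR2HSV).astype(int); H,S,V=h[...,0],h[...,1],h[...,2]
    return dict(dark=(S>90)&(V<92)&((H<16)|(H>174)),pale=(S>80)&(S<140)&(V>75)&(H>8)&(H<20),blue=(S>110)&(H>95)&(H<125),
      yellow=(S>130)&(H>17)&(H<30)&(V>50),red=((H<6)|(H>174))&(S>130),green=(H>50)&(H<90)&(S>50))
E
cat > f0.py <<'E'
from h import *
im,c=cv2.imread("pics/top0.png"),None
i=vision.camera_info("top"); c=(i["world_from_camera"],200/np.tan(np.radians(i["vfov"])/2),i["cx"],i["cy"])
m=masks(im)
J=[("dark",(372,168),Lrects(),.018,0),("pale",(424,152),Lrects(),.018,0),("blue",(312,166),Lrects(),.018,0),("yellow",(296,218),Lrects(),.018,0),("yellow",(274,273),Lrects(),.018,0),
("red",(242,166),rect(.11,.11),.004,0),("green",(368,216),rect(.11,.11),.004,0),("pale",(428,216),rect(.1,.028),.012,0),("blue",(241,218),rect(.1,.028),.012,0)]
for n,uv,rc,h,z in J:
    mm=m[n]
    mm=cv2.morphologyEx(mm.astype(np.uint8),cv2.MORPH_CLOSE,np.ones((7,7) if n in("red","green") else (2,2)))
    b,ce,a=blob(mm,uv); p=unproj(ce,h/2,c)[0]
    ths=None
    x,f=fit(b,rc,h,[p[0],p[1]],z,c)
    print(n,uv,a,np.round(x[:2]*1000,1),round(np.degrees(x[2])%360,1),"cost",round(f,3), "r",round(np.hypot(*x[:2]),3))
E
python3 f0.py
```

```text
dark (372, 168) 452 [ 621.6 -103.8] 154.7 cost 0.071 r 0.63
pale (424, 152) 511 [ 636.  -285.1] 22.1 cost 0.031 r 0.697
blue (312, 166) 463 [621.1  83.3] 204.7 cost 0.065 r 0.627
yellow (296, 218) 493 [448.4  91.9] 18.3 cost 0.029 r 0.458
yellow (274, 273) 886 [272.2 168.2] 325.1 cost 0.217 r 0.32
red (242, 166) 1331 [623.  266.6] 1.0 cost 0.031 r 0.678
green (368, 216) 1371 [466.2 -96.4] 22.0 cost 0.032 r 0.476
pale (428, 216) 352 [ 459.9 -269.2] 176.7 cost 0.032 r 0.533
blue (241, 218) 314 [463.2 268.8] 45.4 cost 0.055 r 0.536
```

```bash
cat >> h.py <<'E'
def plan(x,y,z,zdir):
    """zdir: world angle (deg) of tool z; picks the half-turn nearer. prints fractions"""
    o=robot.get_obs(); T=T_of(o)
    cur=np.degrees(np.arctan2(T[1,2],T[0,2]))
    d=(zdir-cur+90)%180-90; a=np.radians(cur+d)
    zz=np.array([np.cos(a),np.sin(a),0]); yy=np.array([0,0,-1.]); xx=np.cross(yy,zz)
    G=np.stack([xx,yy,zz],1); rv=R.from_matrix(T[:3,:3].T@G).as_rotvec()/np.pi
    s=T[:3,:3].T@(np.array([x,y,z])-T[:3,3])/.5
    print("t",round(o["time"],2),"pos",np.round(o["position"],4),"zdir",round(cur,2),"dyaw",round(d,1),"q6",round(o["q"][5],2))
    print("ROW",np.round(s,3).tolist(),np.round(rv,3).tolist(),"dist mm",round(np.linalg.norm(s)*500),"f",np.round(o["ft_force"],1),"grip",round(o["grip_width"]*1000,1))
def b2w(p,xy):
    C,S=np.cos(p[2]),np.sin(p[2]); return np.array([p[0]+C*xy[0]-S*xy[1],p[1]+S*xy[0]+C*xy[1]])
E
python3 - <<'E'
from h import *
o=robot.get_obs();T=T_of(o);print(T.round(3))
# view pose: object at tool x=-0.01, z~0.20
for n,(x,y,th) in dict(dark=(.6216,-.1038,154.7),pale=(.636,-.285,22.1)).items():
    c=b2w((x,y,np.radians(th)),(.02,.02)); print(n,c)
plan(.45,-.1,.3,180)
E
```

```text
[[ 0.957 -0.001  0.291  0.182]
 [-0.291 -0.002  0.957  0.597]
 [-0.    -1.    -0.002  0.236]
 [ 0.     0.     0.     1.   ]]
dark [ 0.59497119 -0.11333449]
pale [ 0.64700609 -0.25894494]
t 0.15 pos [0.1819 0.5974 0.2358] zdir 73.05 dyaw -73.1 q6 -0.18
ROW [0.919, -0.127, -1.178] [0.001, 0.406, 0.0] dist mm 750 f [ 0.1  0.5 -0. ] grip 87.3
```

```bash
python3 - <<'E'
from h import *
plan(.623,.227,.19,1)
E
```

```text
t 0.15 pos [0.1819 0.5974 0.2358] zdir 73.05 dyaw -72.1 q6 -0.18
ROW [1.06, 0.092, -0.451] [0.001, 0.4, 0.0] dist mm 578 f [ 0.1  0.5 -0. ] grip 87.3
```

```bash
python3 -m crank '[[1.0,0.092,-0.45,0.001,0.4,0,1],[1.0,0.092,-0.45,0.001,0.4,0,1],[1.0,0.092,-0.45,0.001,0.4,0,1],[1.0,0.092,-0.45,0.001,0.4,0,1],[1.0,0.092,-0.45,0.001,0.4,0,1],[1.0,0.092,-0.45,0.001,0.4,0,1],[1.0,0.092,-0.45,0.001,0.4,0,1],[1.0,0.092,-0.45,0.001,0.4,0,1],[1.0,0.092,-0.45,0.001,0.4,0,1],[1.0,0.092,-0.45,0.001,0.4,0,1]]' 30
python3 - <<'E'
from h import *
plan(.623,.227,.19,1)
E
```

```text
time: 1.4
position: [0.5979, 0.2337, 0.1897]
tool_rot: [-0.502, 0.496, -0.497, 0.504]
ft_force: [-0.2, 0.1, 0.7]
grip_width: 0.0871
t 1.4 pos [0.5979 0.2337 0.1897] zdir 0.76 dyaw 0.2 q6 0.19
ROW [0.014, -0.0, 0.05] [-0.001, -0.001, -0.0] dist mm 26 f [-0.2  0.1  0.7] grip 87.1
```

```bash
cat > look.py <<'E'
import sys
from h import *
# usage: look.py tag  name:kind:z0:x:y:thdeg ...
tag=sys.argv[1]; im,c=cam("wrist"); m=masks(im); vis=im.copy()
for s in sys.argv[2:]:
    n,k,z0,x,y,th=s.split(":"); z0,x,y,th=map(float,(z0,x,y,th))
    rc,h={"L":(Lrects(),.018),"P":(rect(.11,.11),.004)}[k]
    ce0=proj([[*(b2w((x,y,np.radians(th)),(.015,.015)) if k=="L" else (x,y)),z0+h/2]],c)[0]
    mm=cv2.morphologyEx(m[n].astype(np.uint8),cv2.MORPH_CLOSE,np.ones((9,9)))
    b,ce,a=blob(mm,ce0)
    p,f=fit(b,rc,h,[x,y,np.radians(th)],z0,c)
    print(n,k,"area",a,np.round(p[:2]*1000,1),round(np.degrees(p[2])%360,2),"cost",round(f,4))
    r=render(rc,h,p,z0,c); cs,_=cv2.findContours((r>.5).astype(np.uint8),0,2); cv2.drawContours(vis,cs,-1,(255,0,255),1)
    cs,_=cv2.findContours(b.astype(np.uint8),0,2); cv2.drawContours(vis,cs,-1,(255,255,0),1)
cv2.imwrite(f"pics/{tag}.png",vis)
E
python3 look.py w1 red:P:0:.623:.2666:1
```

```text
red P area 12666 [622.9 266.9] 0.86 cost 0.0203
```

View pics/w1.png

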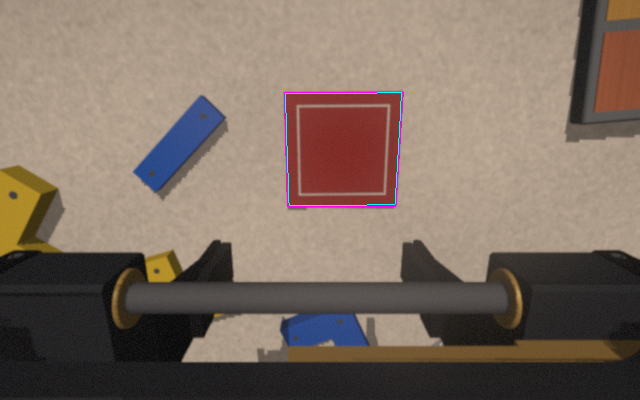

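The wrist view shows the red pad clearly at (343,149), with the fit on its edges and agreement with the top camera. Next is the dark brace.

```bash
python3 - <<'E'
from h import *
plan(.579,-.146,.17,-25.3)
E
```

```text
t 1.45 pos [0.5957 0.2352 0.1897] zdir 0.86 dyaw -26.2 q6 0.19
ROW [0.762, 0.038, -0.045] [-0.0, 0.145, -0.001] dist mm 382 f [ 0.5 -0.6 -1. ] grip 86.7
```

```bash
python3 -m crank '[[0.762,0.038,-0.045,0,0.145,0,0.4],[0.762,0.038,-0.045,0,0.145,0,0.4],[0.762,0.038,-0.045,0,0.145,0,0.4],[0.762,0.038,-0.045,0,0.145,0,0.4],[0.762,0.038,-0.045,0,0.145,0,0.4],[0.762,0.038,-0.045,0,0.145,0,0.4],[0.762,0.038,-0.045,0,0.145,0,0.4],[0.762,0.038,-0.045,0,0.145,0,0.4],[0.762,0.038,-0.045,0,0.145,0,0.4]]'
python3 look.py w2 dark:L:0:.6216:-.1038:154.7
```

```text
time: 2.58
position: [0.5791, -0.142, 0.1709]
tool_rot: [-0.379, 0.597, -0.596, 0.381]
ft_force: [-0.7, -0.1, 1.4]
grip_width: 0.0607
dark L area 180 [ 477.6 -407.8] 162.35 cost 0.8649
```

View pics/w2.png

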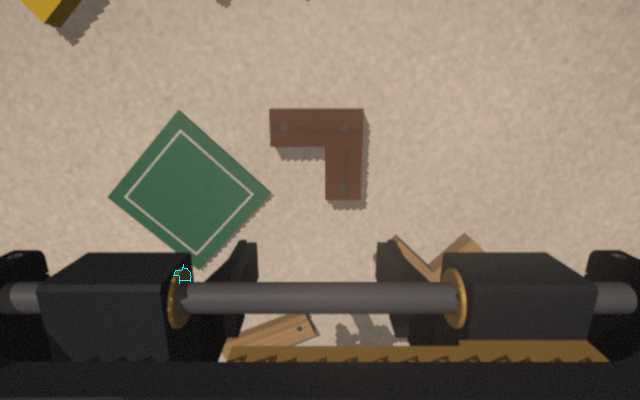

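```bash
python3 - <<'E'
import cv2
h=cv2.cvtColor(cv2.imread("pics/w2.png"),cv2.COLOR_BGR2HSV)
for u,v in ((300,120),(350,180),(344,112),(345,206),(410,100),(435,260),(366,190)): print((u,v),h[v,u])
E
sed -i 's/dark=(S>90)&(V<92)&((H<16)|(H>174))/dark=(S>90)\&(V<125)\&((H<14)|(H>174))/' h.py
python3 look.py w3 dark:L:0:.6216:-.1038:154.7 green:P:0:.4662:-.0964:22
```

```text
(300, 120) [  9 109 101]
(350, 180) [ 10 123  95]
(344, 112) [ 11 108 102]
(345, 206) [ 16  52 118]
(410, 100) [ 15  53 198]
(435, 260) [ 15 116 125]
(366, 190) [ 15  52 153]
dark L area 5317 [625.  -99.7] 155.24 cost 0.0254
green P area 12917 [467.3 -96.3] 21.67 cost 0.0186
```

View pics/w3.png

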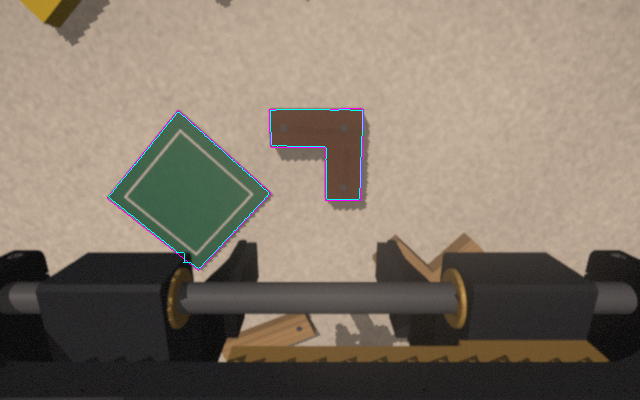

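The dark brace fit at (317,154) follows its outline, and so does the green pad fit at (190,190). The two measurements are consistent, so I'll grasp the y arm.

```bash
python3 - <<'E'
from h import *
g=b2w((.625,-.0997,np.radians(155.24)),(0,.030)); print(g)
plan(*g,.06,-24.76); plan(*g,.017,-24.76)
E
```

```text
[ 0.61243545 -0.1269421 ]
t 2.67 pos [ 0.5794 -0.1422  0.1709] zdir -24.89 dyaw 0.1 q6 0.0
ROW [-0.055, 0.222, 0.047] [-0.0, -0.001, -0.001] dist mm 117 f [ 0.2 -0.5 -0.2] grip 60.8
t 2.67 pos [ 0.5794 -0.1422  0.1709] zdir -24.89 dyaw 0.1 q6 0.0
ROW [-0.055, 0.308, 0.047] [-0.0, -0.001, -0.001] dist mm 158 f [ 0.2 -0.5 -0.2] grip 60.8
```

```bash
python3 -m crank '[[-0.055,0.1,0.047,0,-0.001,-0.001,0.4],[-0.055,0.2,0.047,0,-0.001,-0.001,0.4],[-0.055,0.24,0.047,0,-0.001,-0.001,0.4],[-0.055,0.28,0.047,0,-0.001,-0.001,0.4],[-0.055,0.308,0.047,0,-0.001,-0.001,0.4],[-0.055,0.308,0.047,0,-0.001,-0.001,0.4],[-0.055,0.308,0.047,0,-0.001,-0.001,0.4]]'
python3 - <<'E'
from h import *
plan(.6124,-.1269,.017,-24.76)
E
```

```text
time: 3.55
position: [0.6134, -0.1297, 0.018]
tool_rot: [0.38, -0.595, 0.597, -0.381]
ft_force: [-0.5, -0.2, -0.3]
grip_width: 0.061
t 3.55 pos [ 0.6134 -0.1297  0.018 ] zdir -24.89 dyaw 0.1 q6 0.05
ROW [-0.004, 0.002, -0.004] [-0.001, -0.001, 0.0] dist mm 3 f [-0.5 -0.2 -0.3] grip 61.0
```

```bash
python3 -m crank '[[-0.003,0.002,-0.003,0,0,0,-0.1],[-0.003,0.002,-0.003,0,0,0,-0.6],[-0.003,0.002,-0.003,0,0,0,-1],[-0.003,0.002,-0.003,0,0,0,-1],[-0.003,0.002,-0.003,0,0,0,-1],[-0.003,0.002,-0.003,0,0,0,-1]]' 25
python3 - <<'E'
from h import *
# target brace pose on red pad
ph=np.radians(180.86); ce=np.array([.6229,.2669])
o=robot.get_obs();T=T_of(o)
z=np.degrees(np.arctan2(T[1,2],T[0,2]))
b=np.array([.625,-.0997]); tx=T[:2,0]; print("along",(b-np.array(o["position"])[:2])@tx,"perp",(b-np.array(o["position"])[:2])@T[:2,2])
plan(*o["position"][:2],.12,-24.76)
E
```

```text
time: 4.3
position: [0.6121, -0.1272, 0.0161]
tool_rot: [0.38, -0.595, 0.597, -0.381]
ft_force: [-1.8, 0.3, 2.1]
grip_width: 0.0317
along -0.030413186228679785 perp 0.00014613261231523477
t 4.3 pos [ 0.6121 -0.1272  0.0161] zdir -24.87 dyaw 0.1 q6 0.05
ROW [0.0, -0.208, 0.0] [-0.001, -0.001, 0.0] dist mm 104 f [-1.8  0.3  2.1] grip 31.7
```

```bash
cat >> h.py <<'E'
def place(ce,th,a,k):
    t=np.radians(th); z=th-180*k; zz=np.radians(z-90)
    org=np.array(ce)-b2w((0,0,t),(.024,.024)); tc=org-a*np.array([np.cos(zz),np.sin(zz)])
    return tc,z
E
python3 - <<'E'
from h import *
tc,z=place((.6229,.2669),180.86,-.0304,1); print(tc,z)
plan(*tc,.10,z)
E
```

```text
[0.64699336 0.26086094] 0.8600000000000136
t 4.3 pos [ 0.6121 -0.1272  0.0161] zdir -24.87 dyaw 25.7 q6 0.05
ROW [-0.734, -0.169, -0.263] [-0.0, -0.143, 0.0] dist mm 399 f [-1.8  0.3  2.1] grip 31.7
```

```bash
python3 -m crank '[[0,-0.1,0,0,0,0,-1],[0,-0.169,0,0,0,0,-1],[-0.734,-0.169,-0.263,0,-0.143,0,-1],[-0.734,-0.169,-0.263,0,-0.143,0,-1],[-0.734,-0.169,-0.263,0,-0.143,0,-1],[-0.734,-0.169,-0.263,0,-0.143,0,-1],[-0.734,-0.169,-0.263,0,-0.143,0,-1],[-0.734,-0.169,-0.263,0,-0.143,0,-1],[-0.734,-0.169,-0.263,0,-0.143,0,-1],[-0.734,-0.169,-0.263,0,-0.143,0,-1]]'
python3 -m crank '[[0,0,0,0,0,0,-1],[0,0,0,0,0,0,-1]]'
python3 - <<'E'
from h import *
im,c=cam("wrist"); cv2.imwrite("pics/w4.png",im)
tc,z=place((.6229,.2669),180.86,-.0304,1)
plan(*tc,.0215,z)
E
```

```text
time: 5.55
position: [0.6462, 0.2619, 0.0994]
tool_rot: [0.505, -0.495, 0.496, -0.504]
ft_force: [-0.6, -0.8, -0.7]
grip_width: 0.032
time: 5.8
position: [0.6471, 0.259, 0.1]
tool_rot: [0.503, -0.496, 0.497, -0.503]
ft_force: [-0.1, 0.1, -1.2]
grip_width: 0.0313
t 5.85 pos [0.6471 0.2592 0.1001] zdir 0.73 dyaw 0.1 q6 0.21
ROW [-0.004, 0.157, -0.0] [-0.0, -0.001, 0.0] dist mm 79 f [ 0.5 -0.6 -0.5] grip 32.0
```

View pics/w4.png

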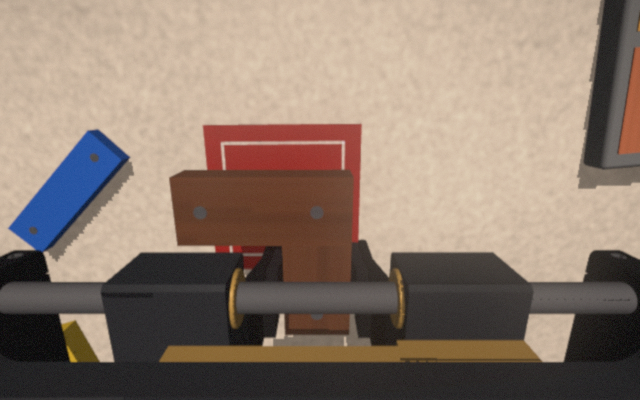

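The dark brace is held level and square to the jaws, with its elbow at (350,175), above the red pad. Lowering it.

```bash
python3 -m crank '[[-0.003,0.07,0,0,-0.001,0,-1],[-0.003,0.13,0,0,-0.001,0,-1],[-0.003,0.15,0,0,-0.001,0,-1],[-0.003,0.158,0,0,-0.001,0,-1],[-0.003,0.158,0,0,-0.001,0,-1],[-0.003,0.158,0,0,-0.001,0,-1]]'
```

```text
time: 6.6
position: [0.6479, 0.2627, 0.0224]
tool_rot: [-0.504, 0.494, -0.496, 0.505]
ft_force: [0.2, -0.5, 0.3]
grip_width: 0.0317
```

```bash
python3 -m crank '[[0,0.002,0,0,0,0,-1],[0,0.003,0,0,0,0,-1],[0,0.003,0,0,0,0,-1]]'
```

```text
time: 6.98
position: [0.6472, 0.2627, 0.0201]
tool_rot: [-0.504, 0.495, -0.496, 0.505]
ft_force: [-1.0, -0.6, 2.4]
grip_width: 0.0318
```

```bash
python3 - <<'E'
from h import *
P=[]
for i in range(5):
    P.append(robot.get_obs()["position"]); vision.camera("wrist")
print(np.round(P,4))
E
```

```text
[[0.6472 0.2627 0.0201]
 [0.6472 0.2627 0.0201]
 [0.6472 0.2627 0.0201]
 [0.6472 0.2627 0.0202]
 [0.6472 0.2627 0.0201]]
```

```bash
python3 -m crank '[[0,-0.006,0,0,0,0,-1],[0.0035,-0.006,0,0,0,0,-1],[0.0035,-0.006,0,0,0,0,-1],[0.0035,-0.006,0,0,0,0,-1]]'
python3 -m crank '[[0,0.004,0,0,0,0,-1],[0,0.006,0,0,0,0,-1],[0,0.006,0,0,0,0,-1]]'
```

```text
time: 7.72
position: [0.6468, 0.2607, 0.0222]
tool_rot: [0.505, -0.495, 0.496, -0.504]
ft_force: [-0.8, 0.6, -0.3]
grip_width: 0.0313
time: 8.1
position: [0.6471, 0.2608, 0.0202]
tool_rot: [-0.505, 0.495, -0.496, 0.505]
ft_force: [-1.8, -0.3, 3.9]
grip_width: 0.0317
```

```bash
python3 -m crank '[[0,0,0,0,0,0,-0.1],[0,0,0,0,0,0,0.1],[0,0,0,0,0,0,0.1],[0,-0.06,0,0,0,0,0.2],[0,-0.16,0,0,0,0,0.4],[0.068,-0.31,-0.05,0,0,0,0.4],[0.068,-0.31,-0.05,0,0,0,0.4],[0.068,-0.31,-0.05,0,0,0,0.4],[0.068,-0.31,-0.05,0,0,0,0.4],[0.068,-0.31,-0.05,0,0,0,0.4]]'
python3 look.py w5 dark:L:.004:.6469:.2909:180.86
```

```text
time: 9.35
position: [0.6216, 0.2268, 0.1721]
tool_rot: [0.506, -0.496, 0.495, -0.504]
ft_force: [-0.1, 0.4, 0.6]
grip_width: 0.061
dark L area 6865 [646.  290.2] 181.03 cost 0.1537
```

View pics/w5.png

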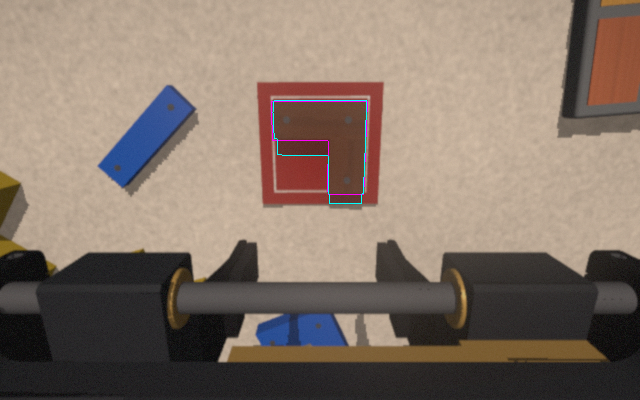

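The dark brace lies on the red pad about 1 mm from centre and less than 0.5° off (its mask includes some shadow at (345,200)). Next is the pale brace.

```bash
python3 - <<'E'
from h import *
plan(.661,-.293,.17,22.1)
E
```

```text
t 9.4 pos [0.6218 0.2268 0.1724] zdir 1.08 dyaw 21.0 q6 0.16
ROW [1.041, 0.006, 0.059] [0.001, -0.117, 0.0] dist mm 521 f [ 0.6 -1.1  0.2] grip 60.9
```

```bash
python3 -m crank '[[1,0.006,0.059,0.001,-0.117,0,0.4],[1,0.006,0.059,0.001,-0.117,0,0.4],[1,0.006,0.059,0.001,-0.117,0,0.4],[1,0.006,0.059,0.001,-0.117,0,0.4],[1,0.006,0.059,0.001,-0.117,0,0.4],[1,0.006,0.059,0.001,-0.117,0,0.4],[1,0.006,0.059,0.001,-0.117,0,0.4],[1,0.006,0.059,0.001,-0.117,0,0.4],[1,0.006,0.059,0.001,-0.117,0,0.4],[1,0.006,0.059,0.001,-0.117,0,0.4]]'
python3 -m crank '[[0,0,0,0,0,0,0.4],[0,0,0,0,0,0,0.4]]'
python3 look.py w6 pale:L:0:.636:-.285:22.1
```

```text
time: 10.65
position: [0.6606, -0.2727, 0.1706]
tool_rot: [-0.586, 0.395, -0.395, 0.587]
ft_force: [-0.2, 0.5, -0.0]
grip_width: 0.061
time: 10.9
position: [0.6613, -0.2708, 0.1721]
tool_rot: [-0.586, 0.393, -0.395, 0.588]
ft_force: [0.7, -0.1, 0.0]
grip_width: 0.0608
pale L area 5312 [ 639.1 -281.9] 21.51 cost 0.0047
```

View pics/w6.png

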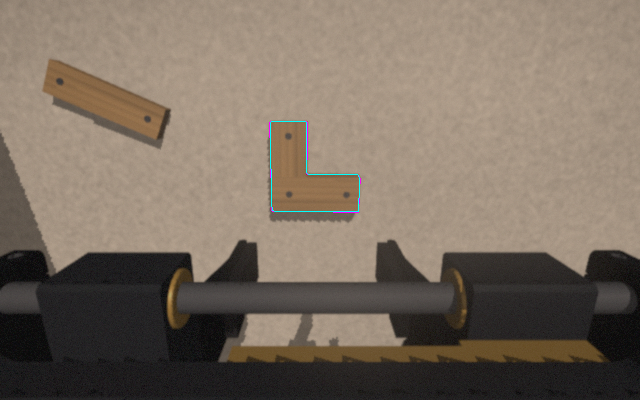

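```bash
python3 - <<'E'
from h import *
g=b2w((.6391,-.2819,np.radians(21.51)),(0,.030)); print(g)
plan(*g,.017,21.51)
E
```

```text
[ 0.62810009 -0.25398939]
t 10.95 pos [ 0.6614 -0.2711  0.1723] zdir 22.24 dyaw -0.7 q6 -0.93
ROW [-0.057, 0.31, -0.05] [-0.001, 0.004, 0.001] dist mm 160 f [ 0.  -0.5 -1.3] grip 60.6
```

```bash
python3 -m crank '[[-0.057,0.1,-0.05,-0.001,0.004,0.001,0.4],[-0.057,0.2,-0.05,-0.001,0.004,0.001,0.4],[-0.057,0.24,-0.05,-0.001,0.004,0.001,0.4],[-0.057,0.28,-0.05,-0.001,0.004,0.001,0.4],[-0.057,0.308,-0.05,-0.001,0.004,0.001,0.4],[-0.057,0.308,-0.05,-0.001,0.004,0.001,0.4],[-0.057,0.308,-0.05,-0.001,0.004,0.001,0.4],[-0.057,0.308,-0.05,-0.001,0.004,0.001,0.4]]'
python3 - <<'E'
from h import *
plan(.6281,-.254,.017,21.51)
E
```

```text
time: 11.95
position: [0.6286, -0.2564, 0.0191]
tool_rot: [-0.584, 0.398, -0.399, 0.585]
ft_force: [0.3, 0.3, -0.4]
grip_width: 0.0606
t 11.95 pos [ 0.6286 -0.2564  0.0191] zdir 21.39 dyaw 0.1 q6 -0.93
ROW [-0.005, 0.004, 0.001] [-0.001, -0.001, 0.0] dist mm 3 f [ 0.3  0.3 -0.4] grip 60.6
```

```bash
python3 -m crank '[[-0.004,0.003,0,0,-0.001,0,0.4],[-0.004,0.003,0,0,-0.001,0,-0.6],[-0.004,0.003,0,0,-0.001,0,-1],[-0.004,0.003,0,0,-0.001,0,-1],[-0.004,0.003,0,0,-0.001,0,-1],[-0.004,0.003,0,0,-0.001,0,-1]]' 25
python3 - <<'E'
from h import *
o=robot.get_obs();T=T_of(o); d=np.array([.6391,-.2819])-T[:2,3]
a=d@T[:2,0]; print("a",a,"perp",d@T[:2,2])
tc,z=place((.6225,.2667),.86,a,0); print(tc,z)
plan(*tc,.12,z)
E
```

```text
time: 12.7
position: [0.6272, -0.2541, 0.0165]
tool_rot: [-0.584, 0.398, -0.397, 0.585]
ft_force: [-0.2, -0.0, 0.4]
grip_width: 0.0316
a 0.030214635373408568 perp 0.0008399266280933289
[0.59840943 0.27255371] 0.86
t 12.7 pos [ 0.6272 -0.2541  0.0165] zdir 21.57 dyaw -20.7 q6 -0.93
ROW [-1.001, -0.206, 0.334] [-0.0, 0.115, -0.0] dist mm 538 f [-0.2 -0.   0.4] grip 31.6
```

```bash
python3 -m crank '[[0,-0.1,0,0,0,0,-1],[0,-0.206,0,0,0,0,-1],[-1,-0.206,0.334,0,0.115,0,-1],[-1,-0.206,0.334,0,0.115,0,-1],[-1,-0.206,0.334,0,0.115,0,-1],[-1,-0.206,0.334,0,0.115,0,-1],[-1,-0.206,0.334,0,0.115,0,-1],[-1,-0.206,0.334,0,0.115,0,-1],[-1,-0.206,0.334,0,0.115,0,-1],[-1,-0.206,0.334,0,0.115,0,-1]]'
python3 -m crank '[[-0.02,0,0.01,0,0,0,-1],[-0.04,0,0.02,0,0,0,-1],[-0.04,0,0.02,0,0,0,-1]]'
python3 - <<'E'
from h import *
tc,z=place((.6225,.2667),.86,.0302,0); plan(*tc,.06,z)
E
```

```text
time: 13.95
position: [0.5997, 0.247, 0.1201]
tool_rot: [-0.503, 0.496, -0.496, 0.504]
ft_force: [0.6, 0.1, -0.8]
grip_width: 0.0317
time: 14.32
position: [0.6106, 0.2644, 0.1201]
tool_rot: [-0.503, 0.497, -0.496, 0.504]
ft_force: [0.8, -0.1, -0.3]
grip_width: 0.0318
t 14.32 pos [0.6106 0.2644 0.1201] zdir 0.82 dyaw 0.0 q6 0.23
ROW [-0.016, 0.12, -0.024] [-0.0, -0.0, -0.0] dist mm 62 f [ 0.8 -0.1 -0.3] grip 31.8
```

```bash
python3 -m crank '[[-0.016,0.05,-0.024,0,0,0,-1],[-0.016,0.1,-0.024,0,0,0,-1],[-0.016,0.12,-0.024,0,0,0,-1],[-0.016,0.12,-0.024,0,0,0,-1],[-0.016,0.12,-0.024,0,0,0,-1]]'
python3 - <<'E'
from h import *
tc,z=place((.6225,.2667),.86,.0302,0); plan(*tc,.041,z)
E
```

```text
time: 14.95
position: [0.5987, 0.2727, 0.0611]
tool_rot: [-0.503, 0.496, -0.496, 0.504]
ft_force: [-0.2, 0.8, -0.7]
grip_width: 0.0319
t 14.95 pos [0.5987 0.2727 0.0611] zdir 0.82 dyaw 0.0 q6 0.24
ROW [0.0, 0.04, -0.001] [-0.001, -0.0, -0.001] dist mm 20 f [-0.2  0.8 -0.7] grip 31.9
```

```bash
python3 -m crank '[[0,0.02,0,0,0,0,-1],[0,0.038,0,0,0,0,-1],[0,0.038,0,0,0,0,-1],[0,0.038,0,0,0,0,-1]]'
python3 - <<'E'
from h import *
tc,z=place((.6225,.2667),.86,.0302,0); plan(*tc,.0385,z)
E
```

```text
time: 15.45
position: [0.5976, 0.2732, 0.041]
tool_rot: [-0.504, 0.497, -0.496, 0.504]
ft_force: [-0.1, -0.6, -1.1]
grip_width: 0.0318
t 15.45 pos [0.5976 0.2732 0.041 ] zdir 0.88 dyaw -0.0 q6 0.24
ROW [0.001, 0.005, 0.002] [0.0, 0.0, -0.0] dist mm 3 f [-0.1 -0.6 -1.1] grip 31.8
```

```bash
python3 -m crank '[[0.001,0.003,0.002,0,0,0,-1],[0.001,0.005,0.002,0,0,0,-1],[0.001,0.006,0.002,0,0,0,-1],[0.001,0.006,0.002,0,0,0,-1]]'
```

```text
time: 15.95
position: [0.5988, 0.2727, 0.0385]
tool_rot: [-0.503, 0.496, -0.496, 0.504]
ft_force: [-0.1, -0.7, 2.2]
grip_width: 0.0316
```

Contact (2.2 N) at the expected height. I'll release and look.

```bash
python3 -m crank '[[0,0,0,0,0,0,-0.15],[0,0,0,0,0,0,0],[0,0,0,0,0,0,0.1],[0,-0.06,0,0,0,0,0.1],[0,-0.16,0,0,0,0,0.4],[0.092,-0.27,0.05,0,0,0,0.4],[0.092,-0.27,0.05,0,0,0,0.4],[0.092,-0.27,0.05,0,0,0,0.4],[0.092,-0.27,0.05,0,0,0,0.4],[0.092,-0.27,0.05,0,0,0,0.4]]'
python3 look.py w7 pale:L:.022:.5986:.2424:.86 dark:L:.004:.6469:.2909:180.86
```

```text
time: 17.2
position: [0.6227, 0.2275, 0.1711]
tool_rot: [0.505, -0.497, 0.495, -0.503]
ft_force: [-0.8, 0.3, -0.9]
grip_width: 0.0609
pale L area 9723 [599.7 241.9] 0.28 cost 0.3184
dark L area 3284 [645.9 291.6] 181.08 cost 0.926
```

View pics/w7.png

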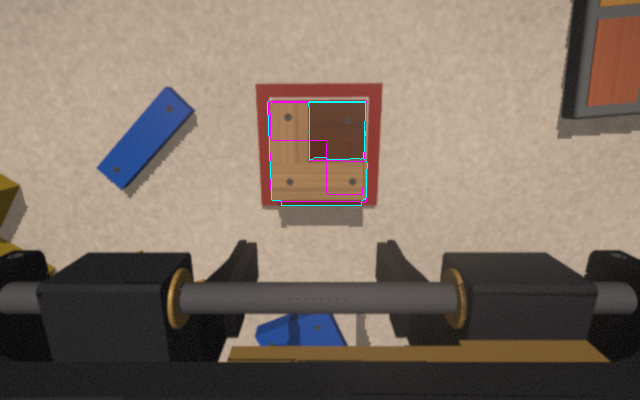

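```bash
cat > pile.py <<'E'
import sys
from h import *
tag,x,y,th,k=sys.argv[1],*map(float,sys.argv[2:6]); th=np.radians(th)
im,c=cam("wrist"); cv2.imwrite(f"pics/{tag}raw.png",im)
u=proj([[x,y,.02]],c)[0]; u0,v0=int(u[0]-75),int(u[1]-75); v0=max(v0,0)
K=5; cr=cv2.resize(im[v0:v0+130,u0:u0+150],None,fx=K,fy=K,interpolation=cv2.INTER_CUBIC)
def dr(P2,z,col):
    w=np.array([b2w((x,y,th),p) for p in P2]); q=(proj(np.c_[w,np.full(len(w),z)],c)-[u0,v0]+.5)*K-.5
    cv2.polylines(cr,[np.round(q).astype(np.int32)],True,col,1,cv2.LINE_AA)
L=np.array([[-16,-16],[64,-16],[64,16],[16,16],[16,64],[-16,64]])/1000-.024
dr(-L if k else L,.040,(255,255,0)); dr(rect(.11,.11)[0],.004,(255,255,255)); dr(L if k else -L,.022,(0,255,255))
cv2.imwrite(f"pics/{tag}.png",cr)
E
python3 pile.py p1 .6229 .2669 .86 0
```

```text
(no output)
```

View pics/p1.png

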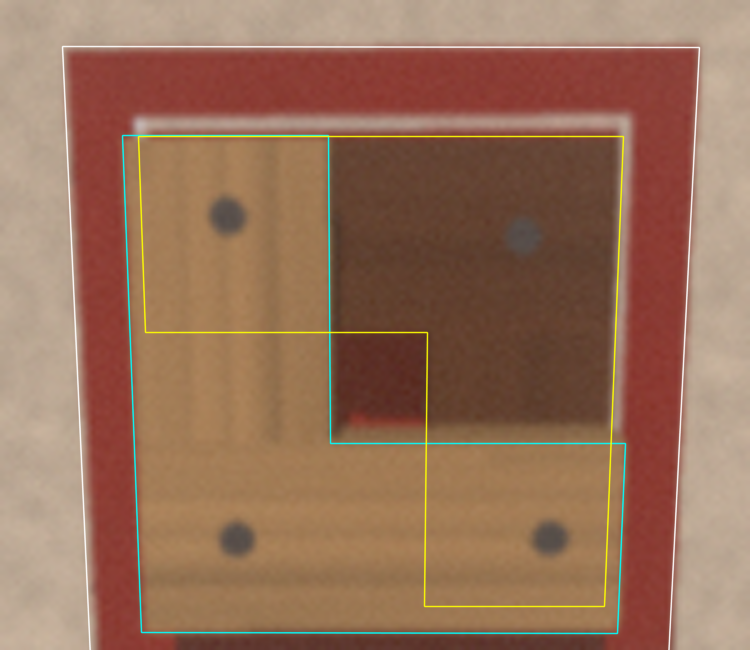

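The upper pale brace outline and the pad overlay agree to about 1 mm, and the frame is closed. On to blue.

```bash
python3 - <<'E'
from h import *
plan(.627,.023,.17,24.7)
E
```

```text
t 17.3 pos [0.6233 0.2274 0.1717] zdir 0.93 dyaw 23.8 q6 0.16
ROW [0.409, 0.003, 0.001] [0.001, -0.132, -0.0] dist mm 204 f [-0.6 -0.2  0.2] grip 60.8
```

```bash
python3 -m crank '[[0.409,0.003,0,0.001,-0.132,0,0.4],[0.409,0.003,0,0.001,-0.132,0,0.4],[0.409,0.003,0,0.001,-0.132,0,0.4],[0.409,0.003,0,0.001,-0.132,0,0.4],[0.409,0.003,0,0.001,-0.132,0,0.4],[0.409,0.003,0,0.001,-0.132,0,0.4],[0.409,0.003,0,0.001,-0.132,0,0.4],[0.409,0.003,0,0.001,-0.132,0,0.4]]'
python3 look.py w8 blue:L:0:.6211:.0833:204.7
```

```text
time: 18.3
position: [0.6274, 0.0239, 0.1713]
tool_rot: [-0.594, 0.381, -0.382, 0.597]
ft_force: [0.7, -0.2, 0.5]
grip_width: 0.0609
blue L area 5208 [625.3  86.1] 204.84 cost 0.0392
```

View pics/w8.png

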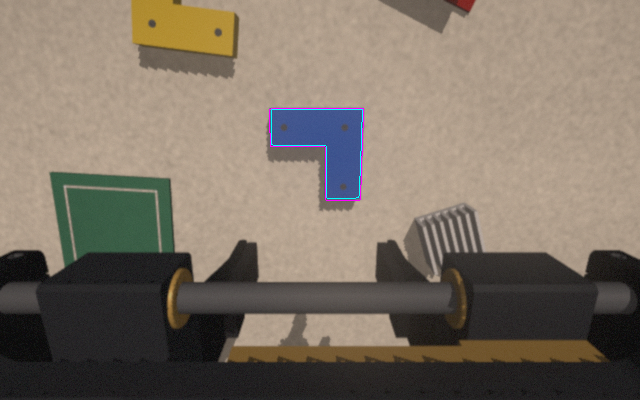

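```bash
python3 - <<'E'
from h import *
g=b2w((.6253,.0861,np.radians(204.84)),(0,.030)); print(g)
plan(*g,.017,24.84)
E
```

```text
[0.63790257 0.05887547]
t 18.35 pos [0.6274 0.0236 0.1714] zdir 24.73 dyaw 0.1 q6 -0.57
ROW [-0.055, 0.309, 0.047] [-0.001, -0.001, -0.0] dist mm 159 f [-0.3  0.  -0.1] grip 60.9
```

```bash
python3 -m crank '[[-0.055,0.1,0.047,-0.001,-0.001,0,0.2],[-0.055,0.2,0.047,-0.001,-0.001,0,0.2],[-0.055,0.24,0.047,-0.001,-0.001,0,0.2],[-0.055,0.28,0.047,-0.001,-0.001,0,0.2],[-0.055,0.306,0.047,-0.001,-0.001,0,0.2],[-0.055,0.306,0.047,-0.001,-0.001,0,0.2],[-0.055,0.306,0.047,-0.001,-0.001,0,0.2],[-0.055,0.306,0.047,-0.001,-0.001,0,0.2]]'
python3 - <<'E'
from h import *
plan(.6379,.0589,.017,24.84)
E
```

```text
time: 19.35
position: [0.6386, 0.0573, 0.0196]
tool_rot: [-0.595, 0.38, -0.382, 0.596]
ft_force: [0.4, -0.9, 1.0]
grip_width: 0.0521
t 19.35 pos [0.6386 0.0573 0.0196] zdir 24.81 dyaw 0.0 q6 -0.52
ROW [-0.003, 0.005, -0.0] [-0.001, -0.0, 0.0] dist mm 3 f [ 0.4 -0.9  1. ] grip 52.1
```

```bash
python3 -m crank '[[-0.002,0.004,0,0,0,0,0.2],[-0.002,0.004,0,0,0,0,-0.6],[-0.002,0.004,0,0,0,0,-1],[-0.002,0.004,0,0,0,0,-1],[-0.002,0.004,0,0,0,0,-1],[-0.002,0.004,0,0,0,0,-1]]' 25
python3 - <<'E'
from h import *
o=robot.get_obs();T=T_of(o); d=np.array([.6253,.0861])-T[:2,3]
a=d@T[:2,0]; print("a",a,"perp",d@T[:2,2])
tc,z=place((.4673,-.0963),201.67,a,1); print(tc,z)
plan(*tc,.10,z)
E
```

```text
time: 20.1
position: [0.6375, 0.0584, 0.0165]
tool_rot: [-0.595, 0.381, -0.381, 0.596]
ft_force: [-0.3, 0.1, -0.5]
grip_width: 0.0319
a -0.0302812603331013 perp 0.0005677690554720588
[ 0.49192324 -0.09327509] 21.669999999999987
t 20.1 pos [0.6375 0.0584 0.0165] zdir 24.81 dyaw -3.1 q6 -0.52
ROW [0.153, -0.167, -0.391] [-0.0, 0.017, -0.0] dist mm 226 f [-0.3  0.1 -0.5] grip 31.9
```

```bash
python3 -m crank '[[0,-0.1,0,0,0,0,-1],[0.153,-0.167,-0.391,0,0.017,0,-1],[0.153,-0.167,-0.391,0,0.017,0,-1],[0.153,-0.167,-0.391,0,0.017,0,-1],[0.153,-0.167,-0.391,0,0.017,0,-1],[0.153,-0.1,-0.391,0,0.017,0,-1],[0.153,-0.1,-0.391,0,0.017,0,-1],[0.153,-0.1,-0.391,0,0.017,0,-1]]'
python3 - <<'E'
from h import *
tc,z=place((.4673,-.0963),201.67,-.0303,1); plan(*tc,.024,z)
E
```

```text
time: 21.1
position: [0.4924, -0.093, 0.0666]
tool_rot: [-0.585, 0.397, -0.396, 0.586]
ft_force: [0.9, 0.0, -0.8]
grip_width: 0.0318
t 21.1 pos [ 0.4924 -0.093   0.0666] zdir 21.78 dyaw -0.1 q6 -0.79
ROW [0.0, 0.085, -0.001] [-0.0, 0.001, -0.0] dist mm 43 f [ 0.9  0.  -0.8] grip 31.8
```

```bash
python3 -m crank '[[0,0.04,-0.001,0,0.001,0,-1],[0,0.07,-0.001,0,0.001,0,-1],[0,0.085,-0.001,0,0.001,0,-1],[0,0.085,-0.001,0,0.001,0,-1],[0,0.085,-0.001,0,0.001,0,-1]]'
python3 - <<'E'
from h import *
tc,z=place((.4673,-.0963),201.67,-.0303,1); plan(*tc,.0205,z)
E
```

```text
time: 21.72
position: [0.4919, -0.0933, 0.0241]
tool_rot: [-0.585, 0.397, -0.398, 0.585]
ft_force: [0.9, -0.5, -0.8]
grip_width: 0.0317
t 21.73 pos [ 0.4919 -0.0933  0.0241] zdir 21.58 dyaw 0.1 q6 -0.79
ROW [-0.0, 0.007, 0.0] [-0.0, -0.0, -0.0] dist mm 4 f [ 0.9 -0.5 -0.8] grip 31.7
```

```bash
python3 -m crank '[[0,0.004,0,0,0,0,-1],[0,0.007,0,0,0,0,-1],[0,0.008,0,0,0,0,-1],[0,0.008,0,0,0,0,-1]]'
```

```text
time: 22.22
position: [0.4918, -0.0934, 0.0204]
tool_rot: [-0.584, 0.397, -0.398, 0.585]
ft_force: [-0.2, 0.2, 5.0]
grip_width: 0.032
```

```bash
python3 -m crank '[[0,0,0,0,0,0,-0.1],[0,0,0,0,0,0,0.1],[0,0,0,0,0,0,0.1],[0,-0.06,0,0,0,0,0.2],[0,-0.16,0,0,0,0,0.4],[0.061,-0.3,-0.048,0,0,0,0.4],[0.061,-0.3,-0.048,0,0,0,0.4],[0.061,-0.3,-0.048,0,0,0,0.4],[0.061,-0.3,-0.048,0,0,0,0.4],[0.061,-0.3,-0.048,0,0,0,0.4]]'
sed -i 's/dr(-L if k else L,.040,(255,255,0)); //' pile.py
python3 look.py w9 blue:L:.004:.4798:-.0652:201.67; python3 pile.py p2 .4673 -.0963 21.67 0
```

```text
time: 23.48
position: [0.4797, -0.1297, 0.1684]
tool_rot: [-0.585, 0.399, -0.396, 0.585]
ft_force: [0.6, 0.1, 0.0]
grip_width: 0.0611
blue L area 5716 [480.2 -65.3] 201.35 cost 0.0143
```

View pics/p2.png

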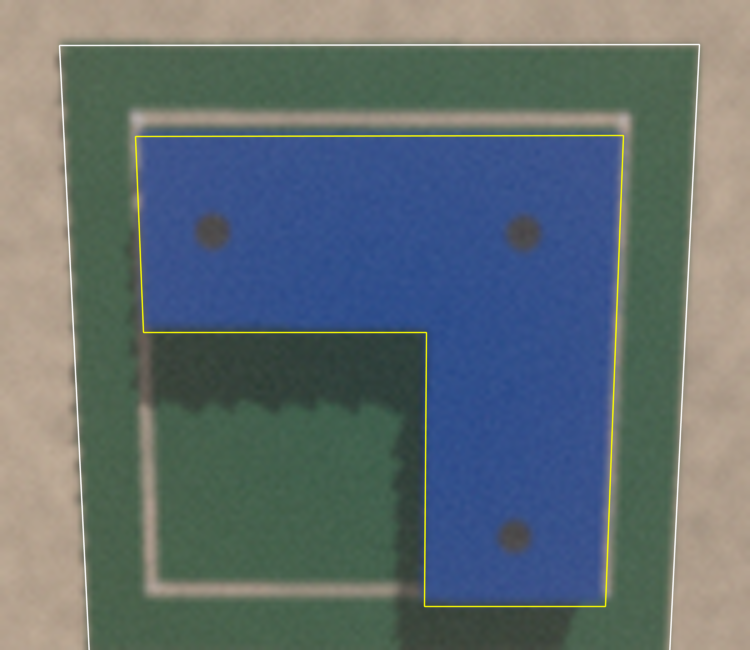

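Blue sits on target: the overlay matches within 0.5 mm, and the white line shows evenly on all sides. Now yellow.

```bash
python3 - <<'E'
from h import *
plan(.473,.082,.17,18.3)
E
```

```text
t 23.57 pos [ 0.48   -0.1299  0.1687] zdir 21.61 dyaw -3.3 q6 -0.87
ROW [-0.399, -0.002, 0.143] [0.0, 0.018, -0.001] dist mm 212 f [-0.5  0.3  1.2] grip 60.8
```

```bash
python3 -m crank '[[-0.399,-0.002,0.143,0,0.018,0,0.4],[-0.399,-0.002,0.143,0,0.018,0,0.4],[-0.399,-0.002,0.143,0,0.018,0,0.4],[-0.399,-0.002,0.143,0,0.018,0,0.4],[-0.399,-0.002,0.143,0,0.018,0,0.4],[-0.399,-0.002,0.143,0,0.018,0,0.4],[-0.399,-0.002,0.143,0,0.018,0,0.4]]'
python3 look.py w10 yellow:L:0:.4484:.0919:18.3
```

```text
time: 24.45
position: [0.4738, 0.0802, 0.1708]
tool_rot: [-0.573, 0.415, -0.414, 0.573]
ft_force: [0.3, -1.0, 0.3]
grip_width: 0.0612
yellow L area 5461 [452.1  94.8] 18.15 cost 0.0105
```

View pics/w10.png

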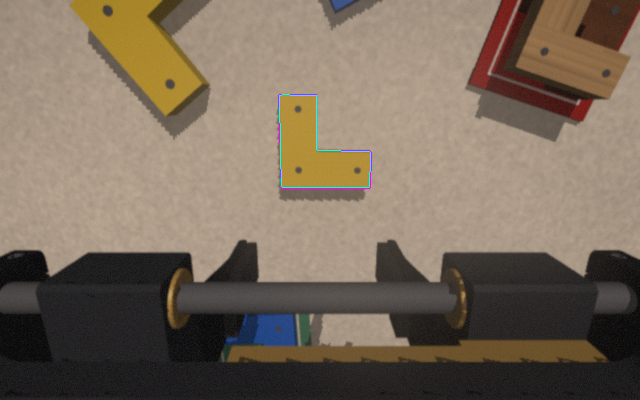

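The 80 mm template fits the yellow brace at (325,140), cost 0.01, so this is the right size. The bigger look-alike at (140,50) stays clear of the fingers.

```bash
python3 - <<'E'
from h import *
g=b2w((.4521,.0948,np.radians(18.15)),(0,.030)); print(g)
plan(*g,.017,18.15)
E
```

```text
[0.44275483 0.12330733]
t 24.5 pos [0.4738 0.0801 0.1708] zdir 18.22 dyaw -0.1 q6 -0.38
ROW [-0.101, 0.308, -0.032] [-0.0, 0.0, -0.0] dist mm 163 f [-0.4 -0.9 -0.8] grip 61.0
```

```bash
python3 -m crank '[[-0.101,0.1,-0.032,0,0,0,0.2],[-0.101,0.2,-0.032,0,0,0,0.2],[-0.101,0.24,-0.032,0,0,0,0.2],[-0.101,0.28,-0.032,0,0,0,0.2],[-0.101,0.306,-0.032,0,0,0,0.2],[-0.101,0.306,-0.032,0,0,0,0.2],[-0.101,0.306,-0.032,0,0,0,0.2],[-0.101,0.306,-0.032,0,0,0,0.2]]'
python3 - <<'E'
from h import *
plan(.4428,.1233,.0165,18.15)
E
```

```text
time: 25.5
position: [0.4431, 0.1242, 0.0187]
tool_rot: [-0.573, 0.414, -0.414, 0.574]
ft_force: [-0.3, -0.6, -0.3]
grip_width: 0.0523
t 25.5 pos [0.4431 0.1242 0.0187] zdir 18.32 dyaw -0.2 q6 -0.29
ROW [0.002, 0.004, -0.001] [-0.001, 0.001, -0.0] dist mm 2 f [-0.3 -0.6 -0.3] grip 52.3
```

```bash
python3 -m crank '[[0.002,0.004,0,0,0.001,0,0.2],[0.002,0.004,0,0,0.001,0,-0.6],[0.002,0.004,0,0,0.001,0,-1],[0.002,0.004,0,0,0.001,0,-1],[0.002,0.004,0,0,0.001,0,-1],[0.002,0.004,0,0,0.001,0,-1]]' 25
python3 - <<'E'
from h import *
o=robot.get_obs();T=T_of(o); d=np.array([.4521,.0948])-T[:2,3]
a=d@T[:2,0]; print("a",a,"perp",d@T[:2,2])
tc,z=place((.4674,-.0963),21.6,a,0); print(tc,z)
plan(*tc,.10,z)
E
```

```text
time: 26.25
position: [0.4429, 0.1233, 0.016]
tool_rot: [-0.572, 0.415, -0.415, 0.573]
ft_force: [0.5, -0.5, 1.4]
grip_width: 0.032
a 0.029978470378155854 perp -0.00010593603738011736
[ 0.44288454 -0.09957635] 21.6
t 26.25 pos [0.4429 0.1233 0.016 ] zdir 18.15 dyaw 3.4 q6 -0.29
ROW [0.424, -0.168, -0.139] [-0.0, -0.019, -0.0] dist mm 238 f [ 0.5 -0.5  1.4] grip 32.0
```

```bash
python3 -m crank '[[0,-0.1,0,0,0,0,-1],[0.424,-0.168,-0.139,0,-0.019,0,-1],[0.424,-0.168,-0.139,0,-0.019,0,-1],[0.424,-0.168,-0.139,0,-0.019,0,-1],[0.424,-0.168,-0.139,0,-0.019,0,-1],[0.424,-0.168,-0.139,0,-0.019,0,-1],[0.424,-0.11,-0.139,0,-0.019,0,-1],[0.424,-0.11,-0.139,0,-0.019,0,-1],[0.424,-0.11,-0.139,0,-0.019,0,-1]]'
python3 - <<'E'
from h import *
tc,z=place((.4674,-.0963),21.6,.030,0); plan(*tc,.042,z)
E
```

```text
time: 27.38
position: [0.4425, -0.0988, 0.0709]
tool_rot: [-0.585, 0.398, -0.397, 0.585]
ft_force: [-0.2, -0.1, -1.4]
grip_width: 0.0314
t 27.38 pos [ 0.4425 -0.0988  0.0709] zdir 21.65 dyaw -0.0 q6 -0.85
ROW [0.002, 0.058, 0.0] [0.0, 0.0, -0.0] dist mm 29 f [-0.2 -0.1 -1.4] grip 31.4
```

```bash
python3 -m crank '[[0.002,0.03,0,0,0,0,-1],[0.002,0.058,0,0,0,0,-1],[0.002,0.058,0,0,0,0,-1],[0.002,0.058,0,0,0,0,-1]]'
python3 - <<'E'
from h import *
tc,z=place((.4674,-.0963),21.6,.030,0); plan(*tc,.038,z)
E
```

```text
time: 27.88
position: [0.4433, -0.1006, 0.042]
tool_rot: [-0.585, 0.398, -0.397, 0.585]
ft_force: [0.4, 0.2, -1.0]
grip_width: 0.0317
t 27.88 pos [ 0.4433 -0.1006  0.042 ] zdir 21.59 dyaw 0.0 q6 -0.85
ROW [-0.002, 0.008, -0.0] [-0.0, -0.0, -0.0] dist mm 4 f [ 0.4  0.2 -1. ] grip 31.7
```

```bash
python3 -m crank '[[-0.002,0.003,0,0,0,0,-1],[-0.002,0.006,0,0,0,0,-1],[-0.002,0.008,0,0,0,0,-1],[-0.002,0.008,0,0,0,0,-1],[-0.002,0.008,0,0,0,0,-1]]'
```

```text
time: 28.5
position: [0.443, -0.0999, 0.038]
tool_rot: [-0.584, 0.398, -0.398, 0.585]
ft_force: [-0.1, 0.7, 2.5]
grip_width: 0.032
```

```bash
python3 -m crank '[[0,0,0,0,0,0,-0.15],[0,0,0,0,0,0,0],[0,0,0,0,0,0,0.1],[0,-0.06,0,0,0,0,0.1],[0,-0.16,0,0,0,0,0.4],[0.089,-0.27,0.046,0,0,0,0.4],[0.089,-0.27,0.046,0,0,0,0.4],[0.089,-0.27,0.046,0,0,0,0.4],[0.089,-0.27,0.046,0,0,0,0.4],[0.089,-0.27,0.046,0,0,0,0.4]]'
sed -i 's/^dr(rect/dr(-L if k else L,.040,(255,255,0)); dr(rect/' pile.py
python3 look.py w11 yellow:L:.022:.454:-.1275:21.6; python3 pile.py p3 .4673 -.0963 21.67 0
```

```text
time: 29.75
position: [0.4789, -0.1317, 0.1713]
tool_rot: [-0.585, 0.399, -0.396, 0.585]
ft_force: [0.8, 0.4, 0.3]
grip_width: 0.0608
yellow L area 6308 [ 453.7 -127.6] 21.41 cost 0.0048
```

View pics/p3.png

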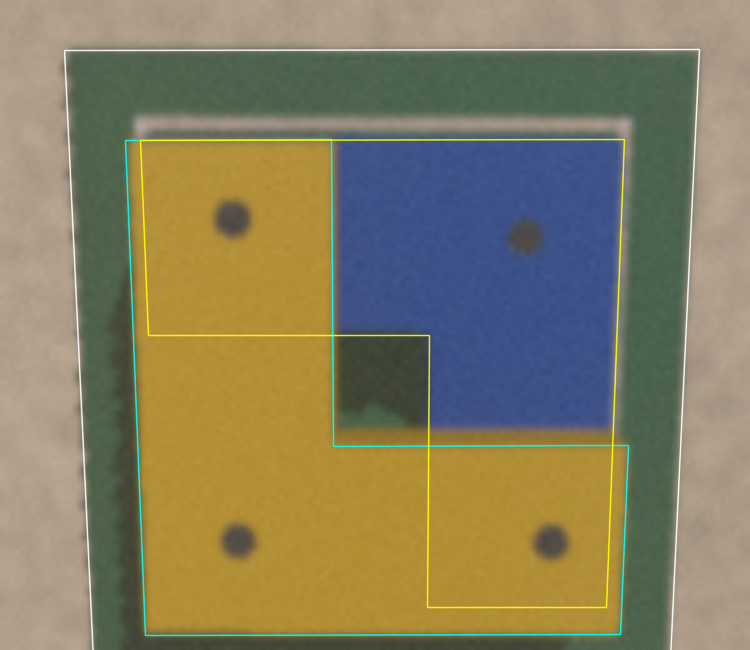

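The yellow outline lies on the overlay within about 0.5 mm. One last overall look.

```bash
python3 - <<'E'
from h import *
a=vision.camera("scene"); cv2.imwrite("pics/end.png",cv2.resize(a[150:310,190:450],None,fx=3,fy=3,interpolation=cv2.INTER_CUBIC))
E
```

```text
(no output)
```

View pics/end.png

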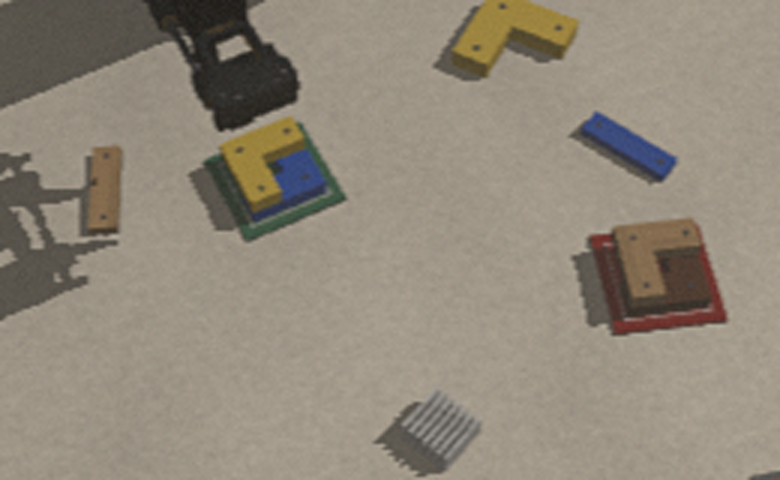

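The scene view shows both piles flat and square on their pads, at crop pixels (270,170) and (660,270). The strips and heatsink look untouched, and the gripper is clear.

```bash
python3 -c "
from rig import robot
print(robot.hand_in(), robot.get_obs()['time'])"
```

```text
the job is handed in; nothing more can be done
the job is handed in; nothing more can be done
```

Both piles are built as asked and the job is handed in, after about 30 s of the 104 s allowed. The dark brown brace is under the pale one on the red pad, and blue is under yellow on the green pad. Each upper brace is turned half round from the lower, so each pair closes into a square frame.

**Placement:** The last wrist views put the green pile within about 0.5 mm of centre and 0.3° of square. The red pile is within about 1–1.5 mm; the dark brace sits about 1 mm off centre.

**Choice of yellow brace:** The 80 mm shape fitted the one I used closely. The other two yellow ones are visibly bigger and were left alone.

**Bystanders:** The strips and heatsink look undisturbed in the final scene view; I did not re-measure them.

**Checks that disagreed:**
- The top camera put the dark and blue braces 5 mm off, and the pale and yellow 4–5 mm off, from the wrist camera. I used the wrist values for all four.
- The automatic outline fits on the finished red pile failed because shadow and neighbouring colours got into them. I checked that pile by eye against a drawn outline.
- The dark brace came down about 2 mm off, so I corrected it before letting go.

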